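# Clamp a reagent bottle on the platform shaker

### The arm

A 6-joint arm with a two-finger parallel gripper is mounted at the origin on a cart in front of the work surface, level with it; the furniture and walls round the work are solid. World frame = base frame: x ahead of the robot, y to its left, z up, the work surface at z = 0. Lengths are in m, angles in rad, forces in N, time in s.
With the tool pointing down it reaches from about 0.275 to 0.75 m from the base axis. Payload 10.2 kg.
Tool frame: the origin (TCP) lies between the finger pads; the fingertips stand 25 mm ahead of it and the grasp point (between the pads) lies 6 mm ahead of it; z points along the fingers, y is the line along which they close (so a half turn about z gives the same grasp; the last joint's range is limited). The gripper opens to 85 mm and grips with 20 to 120 N. Pads are 22 mm wide; open, the fingers measure 114 mm over their backs; the gripper's body (76 mm by 85 mm) begins 54 mm behind the grasp point. The pads swing forward as they close: fully open they stand 13 mm farther back than shut.
Start: joints at [0.948, 0.313, 1.498, -0, 1.331, -0.223], TCP at [0.204, 0.484, 0.256] pointing down, gripper open.
Joint ranges: [-2.94, 2.94], [-0.97, 2.17], [0.19, 2.56], [-1.23, 4.37], [0.02, 3.11], [-2.88, 2.88]. Speed limits (rad/s): [2.39, 2.39, 3.01, 3.14, 3.14, 3.14].

### API

Orientations are given as [roll, pitch, yaw] about the fixed x, y, z axes, in that order (R = Rz(yaw) Ry(pitch) Rx(roll)).
In Python, from cell import manip gives the robot as it stands. The module is installed in compiled form; this text tells all that it offers.
- The arm moves only by the tool step_arm, never from a script. Its argument "targets" is text: rows parted by semicolons, each of 7 numbers parted by spaces: the shift along the tool's x, y, z each as a share of 25 cm, from -1 to 1, then the turn, a rotation vector about the tool's x, y, z each as a share of pi rad, from -1 to 1, then the finger opening in mm, from 0 to 85.4. In form: tx ty tz wx wy wz fingers; .... A call has exactly 10 rows; each row is the pose to reach, as a shift and turn from the pose commanded when the call began, along the tool's axes at that moment, turning the shorter way round; what a row does not reach only later rows make up. A row lasts 1/8 s, in which the tool goes at most 62.5 mm and 10.7 degrees, less where a joint would pass 70% of its speed; a pose out of reach is approached as far as the arm can. A call with a number of a shift or a turn outside -1 to 1 is refused whole. A call with a gripper value outside its range is refused whole. The fingers move at their own pace and stop on an object; "newtons" is the grip in N (left out, the last holds). Time passes only in rows, so rows that repeat a pose let the fingers close, or fill a call up. It gives the time, the measured TCP pose, the force, the opening and the grip force at its end, in the units of the state.
- manip.state(): the state, without advancing time (a new reading comes with each control period).
- manip.read_camera(name): name is "scene" or "top"; returns the picture (384x512x3 uint8, red, green, blue); there is no depth.
- manip.calibration(name): a dict with "K" (3x3 intrinsics, pixels), "T" (4x4, takes a point from camera to world coordinates). Camera axes: x right, y up, looking along -z (the intrinsics and any distortion apply to the point x, -y, -z); pixel columns grow to the right and rows downward; lengths in m; the calibration is good to about 2 mm. A picture is of the moment at which its call begins. calibration takes no time and is no camera call.
- manip.job_done(): hands the job in; it is judged then, once.
The state is a dict: "time": time; "joint_pos": joint angles; "joint_vel": joint speeds; "joint_torque": joint torques, N m; "ee_pos": TCP position; "ee_rot": TCP orientation; "ft_force": force on the tool from outside, world axes, zero at the start; "torque": the same for the moment, N m; "gripper_width": finger opening in m; "grip_force": force on a finger pad.
Only numpy, scipy, OpenCV 4.12 (cv2) and the standard library are available. Lean on these libraries where they do the work, as an engineer would, in place of code of your own. Each camera call takes 0.05 s, during which the arm holds its last target. There are 200 camera calls.

### The job

Stand the tallest of the three small reagent bottles upright on the shaker platform in front of the vee block, and slide the jaw up so that it holds the bottle snugly in the vee. The clamp knob sits crossed on its thread: do not force it forwards, but turn it backwards (anticlockwise from above) until it drops onto its thread, then turn it forwards (clockwise) down to its stop and on until its torque-limiting wing handle gives. Let go, and leave the other things on the bench where they are.

Things in the scene. Friction and masses are not known exactly. Their poses are not given: they have to be found in the camera images.
- shaker: Fixed platform shaker, white housing 290 x 160 mm with an aluminium platform whose top is 50 mm above the bench. Origin: centre of its underside. Its own +x is the direction in which the jaw closes, towards the black vee block near its +x end (40 mm high, opening towards -x, at x = 94 to 131 mm); its +y side (control panel) faces the robot. The knob axis lies at local x = -99 mm + carriage, y = 0.
- nest (a point): Point on the shaker where the middle of the bottle (half-way up it) is when the bottle stands on the platform fully home in the vee: 80 mm from the shaker's centre along its +x, 96.5 mm above the bench. Axes as the shaker's. A bottle stood 10 to 20 mm short of it (towards -x) is pushed home by the jaw; stand it centred sideways to 4 mm, for the vee centres it only in part.
- carriage (a joint): Slide of the jaw carriage along the shaker's +x, m: 0 fully open, 0.055 when the jaw face just touches a bottle that is home in the vee, hard end at 0.065. Rubs with about 5 N; stays where it is left; gripping the knob off its axis can shift it a millimetre or two.
- jaw_grip (a point): Point to grip on the upright black jaw plate of the carriage: centre of the plate, 55 mm above the platform (plate 14 mm thick along x, 50 mm wide along y, top 72 mm above the platform, 17 mm above this point). Grip it across its 50 mm width (fingers closing along y) and slide. The flat jaw face is 7 mm ahead (+x) of this point; the knob axis is 92 mm behind it (-x). Axes as the shaker's.
- knob_grip (a point): Point to grip on the grey wing handle, on the knob's vertical axis, 11 mm below the handle's top. The handle is a bar 68 mm long (own x), 14 mm thick (own y: grip across this), 32 mm tall; the black knob beneath (54 mm diameter) begins 21 mm below this point. It floats up to 4 mm sideways on light springs. Height above the bench: 121 mm while the knob is crossed, 111 mm once dropped.
- clamp_knob (a joint): Angle of the knob, rad, growing as it is turned forwards (clockwise from above). 0 is a hard stop backwards. Crossed, the knob rests on the thread's end between about 0.5 and 1.7; at 1.7 it jams. Turned back below 0.45 it can drop. Once dropped it runs freely forwards to the hard stop at 2.6 (friction 0.05 N m; from about 2.0 on a brake that locks the carriage bites and adds to it, still below 0.3 N m).
- knob_drop (a joint): How far the knob has dropped on its stud, m: 0 crossed (high), 0.010 dropped onto the thread. A spring of about 6 N pulls it down; firmly gripping fingers hold it up, so it drops when the grip is opened or eased, or when it is pushed down. After 0.5 rad of forward turn the thread holds it down.
- knob_handle (a joint): Torque-limiting joint between wing handle and knob, rad: 0 as found, at most 0.35. The handle drives the knob rigidly backwards, and forwards up to 0.3 N m; above that it gives way clockwise relative to the knob and stays there.
- bottle_mid (a point): Middle (half-way up, on the axis) of the bottle to be clamped: dark round bottle with a grey cap, 51 mm diameter, 93 mm tall, the tallest of the three; straight-sided to about 60 mm above its foot, 0.15 kg. Its z axis is the bottle's axis.
- small_bottle_a: Bystander: bottle 43 mm diameter, 77 mm tall. Origin: centre of its foot.
- small_bottle_b: Bystander: bottle 47 mm diameter, 79 mm tall. Origin: centre of its foot.
- beaker: Bystander: glass beaker 75 mm wide, 97 mm tall. Origin: centre of its foot.
- dropper: Bystander: dropper bottle 51 mm diameter, 143 mm tall. Origin: centre of its foot.
- tips: Bystander: pipette tip box 94 x 118 x 78 mm. Origin: centre of its underside.
Not all that is in view belongs to the job. What is shaped like the part that bears bottle_mid but blue or pink is not meant.

How it is judged:
By the outcome, as a careful person would: the job done as asked, in the order asked, and still so for the second after the job is handed in, with the robot touching nothing.
It also fails if it takes over 69 s, if anything falls off the work surface, if the arm or the gripper's body presses on something with over 40 N, if the wrist force passes 120 N, or if a joint passes its speed limit or range.

## Working session

There is one attempt and no reset: what is moved stays moved. The work goes in short steps, Python scripts to look and compute and a tool call to move; the robot and the scene stay as the last step left them, time stands still between calls to the robot, and variables do not carry over. Pictures are saved under pics/ and viewed, at most 10 in all, crops included, and the job is handed in when it is done.

Besides the shell and the picture viewer there is one more tool, called as name(argument=value, ...), one argument or row to a line, values as JSON. step_arm: Moves the arm, as the interface text tells. Shift numbers are shares of 25 cm and turn numbers shares of pi rad, none past 1 either way. Its arguments: {"type":"object","properties":{"targets":{"type":"string"},"newtons":{"type":"number"}},"required":["targets"]}

```bash
mkdir -p pics
cat > h.py <<'E'
import numpy as np,cv2
from cell import manip
def snap(n,f=None):
    im=np.array(manip.read_camera(n))[:,:,::-1].copy()
    if f: cv2.imwrite('pics/'+f,im)
    return im
def ray(n,u,v):
    c=manip.calibration(n);K=np.array(c["K"]);T=np.array(c["T"])
    d=np.linalg.inv(K)@[u,v,1]; d=T[:3,:3]@[d[0],-d[1],-d[2]]
    return T[:3,3],d
def onz(n,u,v,z):
    o,d=ray(n,u,v); return o+d*(z-o[2])/d[2]
def proj(n,p):
    c=manip.calibration(n);K=np.array(c["K"]);T=np.array(c["T"])
    q=T[:3,:3].T@(np.array(p)-T[:3,3]); q=K@[q[0],-q[1],-q[2]]; return q[:2]/q[2]
E
python3 - <<'E'
from h import *
a=snap('scene');b=snap('top')
cv2.imwrite('pics/s0.png',cv2.resize(a,(800,600)));cv2.imwrite('pics/t0.png',cv2.resize(b,(800,600)))
cv2.imwrite('pics/s0r.bmp',a);cv2.imwrite('pics/t0r.bmp',b)
for n in('scene','top'):
    c=manip.calibration(n);print(c)
print(manip.state())
E
```

```text
{'K': array([[393.06663152,   0.        , 252.69127237],
       [  0.        , 393.06663152, 192.85685251],
       [  0.        ,   0.        ,   1.        ]]), 'T': array([[ 0.66998797,  0.41132723, -0.61800164, -0.02790523],
       [-0.74203222,  0.34586929, -0.57424961, -0.56552254],
       [-0.02245671,  0.84331746,  0.53694632,  0.63353064],
       [ 0.        ,  0.        ,  0.        ,  1.        ]])}
{'K': array([[371.20685941,   0.        , 261.56911384],
       [  0.        , 371.20685941, 194.29764129],
       [  0.        ,   0.        ,   1.        ]]), 'T': array([[-2.36570550e-02,  9.90888727e-01, -1.32589119e-01,
         4.56344160e-01],
       [-9.99720067e-01, -2.34961929e-02,  2.77790486e-03,
         1.07926520e-03],
       [-3.62744901e-04,  1.32617720e-01,  9.91167195e-01,
         1.09705081e+00],
       [ 0.00000000e+00,  0.00000000e+00,  0.00000000e+00,
         1.00000000e+00]])}
{'time': 0.1, 'joint_pos': array([ 9.47589772e-01,  3.13406419e-01,  1.49835625e+00,  3.59124028e-05,
        1.33098688e+00, -2.23410320e-01]), 'joint_vel': array([ 5.93740527e-04, -2.67530854e-03, -2.01845080e-03, -6.40879660e-05,
       -1.48094729e-03, -1.27112995e-03]), 'joint_torque': array([ 2.57081942e-03, -4.12904763e+01, -2.60138422e+01, -1.80224956e-04,
        3.12633441e-03,  1.21802832e-04]), 'ee_pos': array([0.20423836, 0.48343316, 0.25578778]), 'ee_rot': array([-3.14047223e+00, -2.90327120e-04,  2.74178771e+00]), 'ft_force': array([-0.18942268, -0.04899811,  0.0323967 ]), 'torque': array([ 0.00778595, -0.01100951,  0.00730334]), 'grip_force': 0.0, 'gripper_width': 0.08549011886108748}
```

View pics/s0.png

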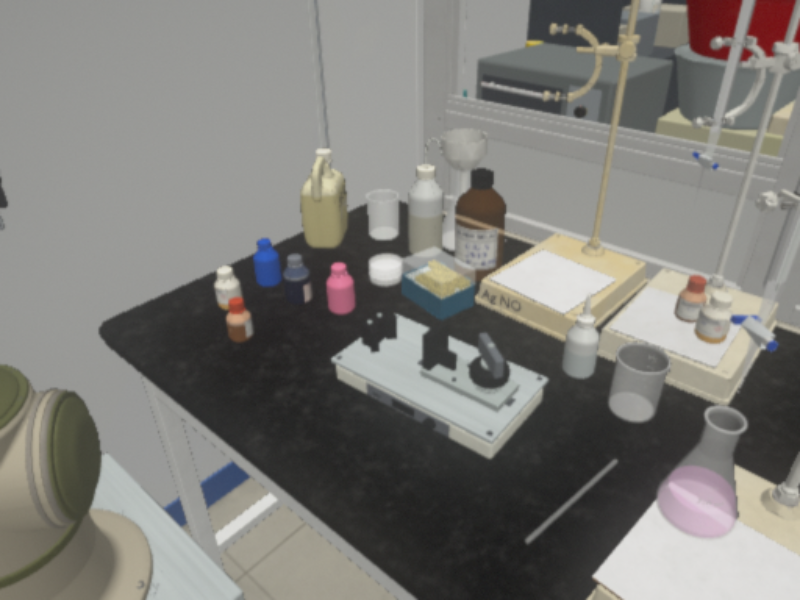

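View pics/t0.png

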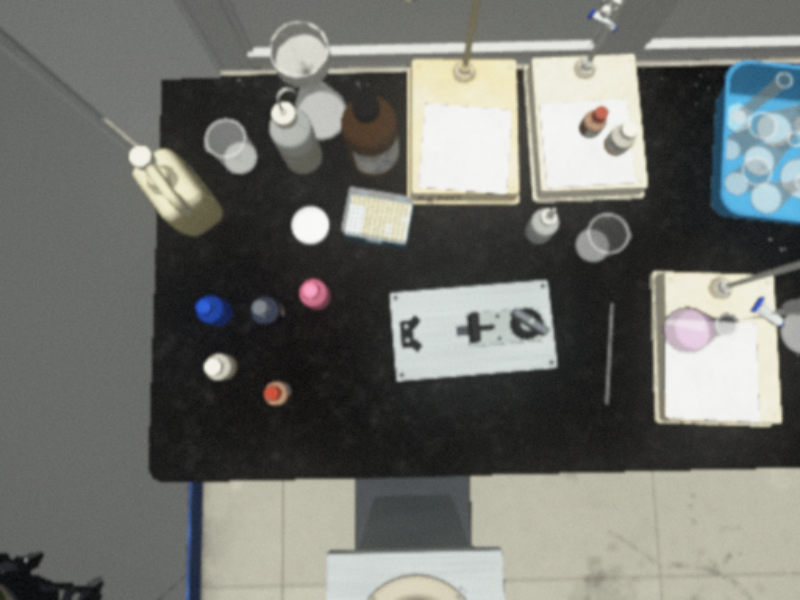

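The candidates are the dark bottle with a grey cap (scene 295,280; top 265,310), the blue one (top 212,310), the pink one (314,293), the white one (220,367), the red-capped one (277,393) and the large brown one (370,125). By the description I choose the dark one with the grey cap, and I check it in a crop.

Run:
```python
from h import *
a=cv2.imread('pics/s0r.bmp');b=cv2.imread('pics/t0r.bmp')
c1=cv2.resize(b[170:250,240:370],None,fx=6,fy=6,interpolation=cv2.INTER_CUBIC)[:, :780]
cv2.imwrite('pics/c1.png',c1)
x=cv2.resize(a[150:225,135:235],(400,300),interpolation=cv2.INTER_CUBIC)
y=cv2.resize(b[170:245,120:220],(400,300),interpolation=cv2.INTER_CUBIC)
z=cv2.resize(a[190:290,205:355],(800,533)[:2],interpolation=cv2.INTER_CUBIC)[:300]
cv2.imwrite('pics/c2.png',np.vstack([np.hstack([x,y]),z]))
m=((b.min(2)>120)).astype(np.uint8); m[:,:235]=0;m[:,375:]=0;m[:175]=0;m[250:]=0
m=cv2.morphologyEx(m,cv2.MORPH_OPEN,np.ones((3,3)))
cs=max(cv2.findContours(m,0,2)[0],key=cv2.contourArea)
r=cv2.minAreaRect(cs);bx=cv2.boxPoints(r);print(r,bx)
P=np.array([onz('top',u,v,.05)[:2] for u,v in bx]);print(P,P.mean(0),np.linalg.norm(np.diff(P,axis=0),axis=1))
```

```text
((302.5690002441406, 210.8275909423828), (57.05224609375, 103.6407699584961), 85.2363510131836) [[248.55864 186.70346]
 [351.84143 178.09656]
 [356.57935 234.95172]
 [253.29657 243.55862]]
[[ 0.61914714  0.03474441]
 [ 0.63705565 -0.26127256]
 [ 0.47509653 -0.26551017]
 [ 0.45802618  0.02455736]] [ 0.54733137 -0.11687024] [0.29655819 0.16201455 0.29056939]
```

View pics/c1.png

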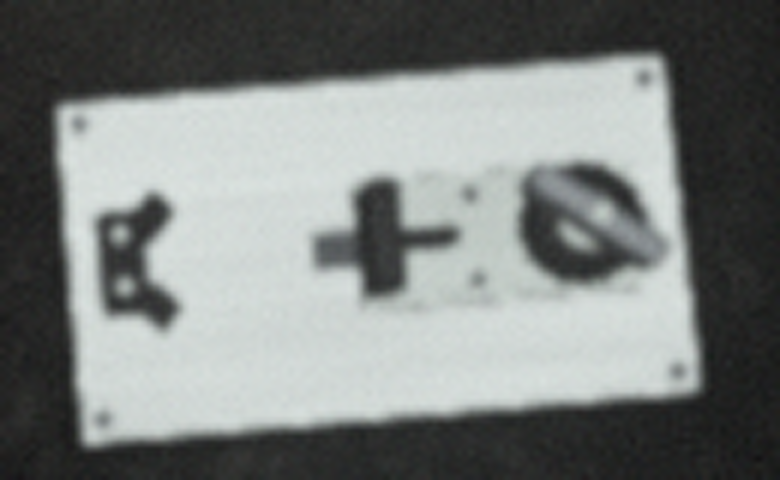

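View pics/c2.png

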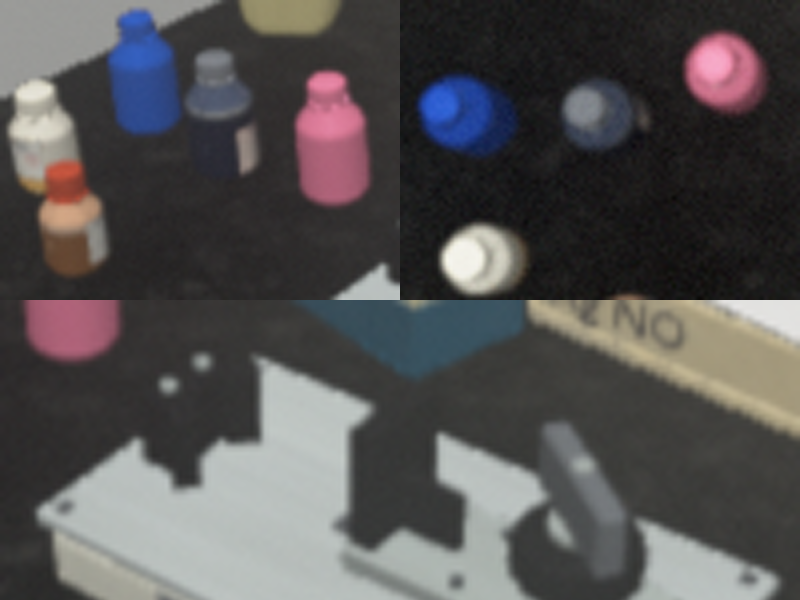

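Run:
```python
from h import *
np.set_printoptions(precision=4,suppress=True)
f=lambda x,y,z:onz('top',240+(x+.5)/6-.5,170+(y+.5)/6-.5,z)[:2]
S=np.array([f(*p,.05) for p in[(80,123),(645,77),(678,371),(102,419)]])
c=S.mean(0);d=(S[0]+S[3]-S[1]-S[2])/2;print('screws c',c,'len',np.hypot(*d),np.hypot(*((S[0]+S[1]-S[2]-S[3])/2)))
ex=d/np.hypot(*d);ey=np.array([-ex[1],ex[0]]);print('yaw',np.arctan2(ex[1],ex[0]))
for n,p in dict(veeA=(122,233,.09),veeB=(127,286,.09),jaw=(381,238,.122),hA=(535,180,.132),hB=(655,250,.132),hdot=(604,213,.132),knob=(582,222,.1)).items():
    q=f(*p);print(n,q,'local',(q-c)@ex,(q-c)@ey)
print('nest',c+ex*.08,'jawgrip x0?')
b=onz('top',120+185/4,170+103/4,.093);s=onz('scene',135+214/4,150+58/4,.093);print('bottle',b,s)
print('foot scene', onz('scene',135+222/4,150+174/4,0))
```

```text
screws c [ 0.5471 -0.1161] len 0.2702002047176344 0.13993123498556567
yaw 1.6294368926498422
veeA [0.5524 0.0037] local 0.11921215824249051 -0.012267292234928551
veeB [0.5283 0.002 ] local 0.1189222203529936 0.011908875461962285
jaw [ 0.5444 -0.1101] local 0.006095261916500597 0.0023388653485295085
hA [ 0.5673 -0.1771] local -0.062135509733555375 -0.016577478318985456
hB [ 0.5355 -0.2278] local -0.1108409512019614 0.018171403780800066
hdot [ 0.5521 -0.2065] local -0.09054074087596523 0.0002856309821939506
knob [ 0.5515 -0.2032] local -0.08729091511795868 0.0007479874406542862
nest [ 0.5424 -0.0362] jawgrip x0?
bottle [0.5928 0.2583 0.093 ] [0.5879 0.2587 0.093 ]
foot scene [0.5778 0.2532 0.    ]
```

```bash
cat >> h.py <<'E'
from scipy.spatial.transform import Rotation as Ro
np.set_printoptions(precision=4,suppress=True)
C=np.array([.5471,-.1161]);YAW=1.629
EX=np.array([np.cos(YAW),np.sin(YAW)]);EY=np.array([-EX[1],EX[0]])
def loc(x,y): return C+EX*x+EY*y
def plan(*tg):
    s=manip.state();R=Ro.from_euler('xyz',s['ee_rot'])
    print('t',s['time'],s['ee_pos'],s['ee_rot'],'w',s['gripper_width'],'j',s['joint_pos'],'F',s['ft_force'])
    for x,y,z,yaw in tg:
        d=R.inv().apply(np.array([x,y,z])-s['ee_pos'])/.25
        w=(R.inv()*Ro.from_euler('xyz',[np.pi,0,yaw])).as_rotvec()/np.pi
        print(np.r_[d,w])
E
python3 - <<'E'
from h import *
plan((.590,.2585,.21,1.629),(.590,.2585,.16,1.629),(.590,.2585,.054,1.629))
E
```

```text
t 0.1 [0.2042 0.4834 0.2558] [-3.1405 -0.0003  2.7418] w 0.08549011886108748 j [ 0.9476  0.3134  1.4984  0.      1.331  -0.2234] F [-0.1894 -0.049   0.0324]
[-1.7716 -0.228   0.1829 -0.0004  0.0001  0.3542]
[-1.7717 -0.2277  0.3829 -0.0004  0.0001  0.3542]
[-1.7718 -0.2273  0.8069 -0.0004  0.0001  0.3542]
```

step_arm(
  targets="-0.2 -0.03 0.02 0 0 0.05 85;-0.4 -0.05 0.05 0 0 0.1 85;-0.6 -0.08 0.08 0 0 0.15 85;-0.8 -0.1 0.12 0 0 0.2 85;-1 -0.13 0.15 0 0 0.25 85;-1 -0.15 0.18 0 0 0.3 85;-1 -0.2 0.18 0 0 0.354 85;-1 -0.228 0.18 0 0 0.354 85;-1 -0.228 0.18 0 0 0.354 85;-1 -0.228 0.18 0 0 0.354 85",
)

```text
time: 1.35
ee_pos: [0.4125, 0.3341, 0.2114]
ee_rot: [3.141, -0.0, 1.632]
ft_force: [-0.0, 0.2, 0.1]
gripper_width: 0.0849
grip_force: 0.0
```

Run:
```python
from h import *
plan((.590,.2585,.16,1.629),(.590,.2585,.054,1.629))
```

```text
t 1.35 [0.4125 0.3341 0.2114] [ 3.1413 -0.0002  1.6318] w 0.08487695003395031 j [0.4598 0.3641 1.5478 0.     1.2293 0.3988] F [-0.0163  0.1666  0.1047]
[-0.3451  0.6901  0.2058  0.0001 -0.0001  0.0009]
[-0.3451  0.69    0.6298  0.0001 -0.0001  0.0009]
```

step_arm(
  targets="-0.1 0.2 0.1 0 0 0 85;-0.2 0.4 0.2 0 0 0 85;-0.3 0.6 0.2 0 0 0 85;-0.345 0.69 0.2 0 0 0 85;-0.345 0.69 0.25 0 0 0 85;-0.345 0.69 0.35 0 0 0 85;-0.345 0.69 0.45 0 0 0 85;-0.345 0.69 0.55 0 0 0 85;-0.345 0.69 0.63 0 0 0 85;-0.345 0.69 0.63 0 0 0 85",
  newtons=30,
)

```text
time: 2.6
ee_pos: [0.5885, 0.2581, 0.0522]
ee_rot: [-3.138, 0.0, 1.631]
ft_force: [-0.8, 0.0, 0.6]
gripper_width: 0.0851
grip_force: 0.0
```

step_arm(
  targets="0 0 0 0 0 0 40;0 0 0 0 0 0 40;0 0 0 0 0 0 40;0 0 0 0 0 0 40;0 0 0 0 0 0 40;0 0 0 0 0 0 40;0 0 0 0 0 0 40;0 0 0 0 0 0 40;0 0 0 0 0 0 40;0 0 0 0 0 0 40",
  newtons=30,
)

```text
time: 3.85
ee_pos: [0.5901, 0.258, 0.0551]
ee_rot: [3.14, -0.0, 1.63]
ft_force: [-1.9, -0.3, 6.2]
gripper_width: 0.0485
grip_force: 31.2
```

Run:
```python
from h import *
n=loc(.065,0)
plan((.590,.2585,.18,1.629),(*n,.18,1.629),(*n,.104,1.629))
cv2.imwrite('pics/g.png',cv2.resize(snap('scene')[100:250,100:300],(800,600)))
```

```text
t 3.85 [0.5901 0.258  0.0551] [ 3.14   -0.0004  1.6297] w 0.048500909981819794 j [0.2305 0.7732 1.3134 0.0002 1.0533 0.1716] F [-1.87   -0.2762  6.1852]
[ 0.0023  0.0003 -0.4995  0.0005 -0.0001  0.0002]
[-1.2234 -0.259  -0.5005  0.0005 -0.0001  0.0002]
[-1.2236 -0.2595 -0.1965  0.0005 -0.0001  0.0002]
```

View pics/g.png

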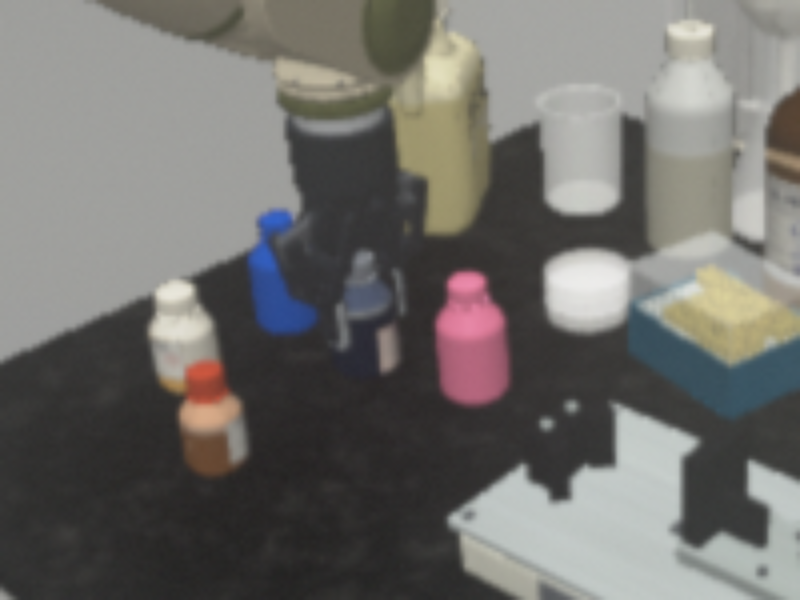

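Run:
```python
from h import *
print(onz('scene',100+(365.5)/4-.5,100+252.5/4-.5,.093))
for p in[(.590,.258,.093),(.590,.258,0),(.565,.258,.05),(.615,.258,.05),(.590,.258,.11)]: print(p,(proj('scene',p)-100+.5)*4-.5)
im=snap('scene');t=snap('top')
cv2.imwrite('pics/g2.png',np.hstack([cv2.resize(im[150:210,165:215],(400,480),interpolation=2),cv2.resize(t[165:225,140:190],(400,480),interpolation=2)]))
```

```text
[0.6    0.2623 0.093 ]
(0.59, 0.258, 0.093) [358.298  258.7455]
(0.59, 0.258, 0) [371.659  366.7105]
(0.565, 0.258, 0.05) [338.4508 322.9929]
(0.615, 0.258, 0.05) [390.1013 296.9755]
(0.59, 0.258, 0.11) [355.7286 237.9837]
```

View pics/g2.png

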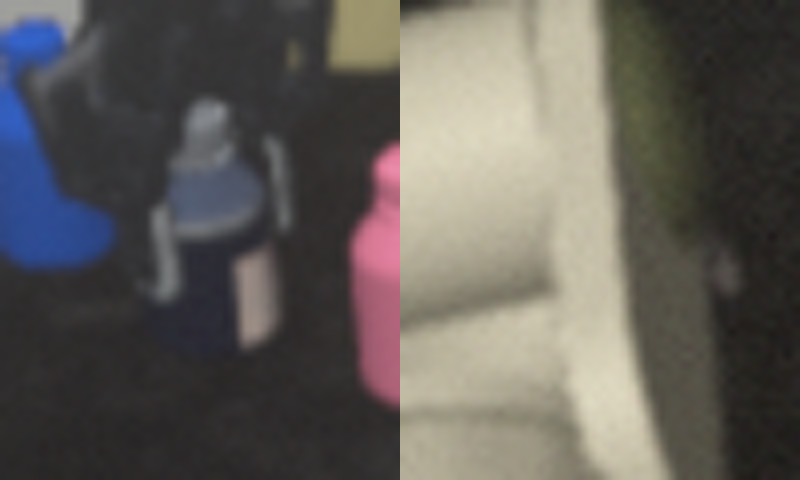

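step_arm(
  targets="0 0 -0.15 0 0 0 40;0 0 -0.3 0 0 0 40;0 0 -0.45 0 0 0 40;-0.1 0 -0.5 0 0 0 40;-0.25 -0.05 -0.5 0 0 0 40;-0.4 -0.1 -0.5 0 0 0 40;-0.55 -0.15 -0.5 0 0 0 40;-0.7 -0.2 -0.5 0 0 0 40;-0.85 -0.23 -0.5 0 0 0 40;-1 -0.259 -0.5 0 0 0 40",
  newtons=40,
)

```text
time: 5.25
ee_pos: [0.5395, 0.0032, 0.1791]
ee_rot: [3.141, 0.0, 1.63]
ft_force: [0.4, 0.9, -0.9]
gripper_width: 0.0486
grip_force: 42.0
```

step_arm(
  targets="-0.1 0 0 0 0 0 40;-0.18 0 0 0 0 0 40;-0.223 0 0 0 0 0 40;-0.223 0 0 0 0 0 40;-0.223 0 0 0 0 0 40;-0.223 0 0 0 0 0 40;-0.223 0 0.05 0 0 0 40;-0.223 0 0.1 0 0 0 40;-0.223 0 0.15 0 0 0 40;-0.223 0 0.15 0 0 0 40",
)

```text
time: 6.5
ee_pos: [0.5426, -0.0511, 0.14]
ee_rot: [-3.139, -0.001, 1.63]
ft_force: [0.3, 0.6, -1.3]
gripper_width: 0.048
grip_force: 42.0
```

Run:
```python
from h import *
n=loc(.065,0)
plan((*n,.107,1.629))
im=snap('scene');cv2.imwrite('pics/p1.png',cv2.resize(im[140:260,200:360],(800,600),interpolation=2))
```

```text
t 6.5 [ 0.5426 -0.0511  0.14  ] [-3.1393 -0.0009  1.6296] w 0.048039943526915 j [-0.3089  0.4746  1.586  -0.      1.0834 -0.3677] F [ 0.3492  0.6172 -1.2854]
[-0.0009  0.0033  0.1318 -0.0007 -0.0003  0.0002]
```

View pics/p1.png

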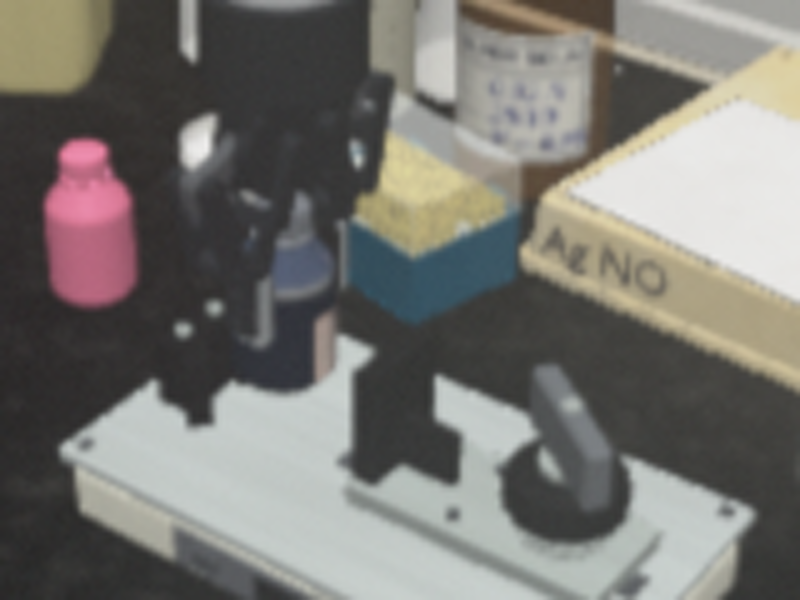

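The bottle hangs upright in the fingers (285,300), between the vee (200,360) and the jaw (400,420). I lower it and release.

step_arm(
  targets="0 0.003 0.03 0 0 0 40;0 0.003 0.06 0 0 0 40;0 0.003 0.09 0 0 0 40;0 0.003 0.115 0 0 0 40;0 0.003 0.125 0 0 0 40;0 0.003 0.132 0 0 0 40;0 0.003 0.136 0 0 0 40;0 0.003 0.136 0 0 0 40;0 0.003 0.136 0 0 0 40;0 0.003 0.136 0 0 0 40",
)

```text
time: 7.8
ee_pos: [0.5439, -0.0512, 0.1074]
ee_rot: [3.141, 0.0, 1.63]
ft_force: [0.3, 0.8, -0.9]
gripper_width: 0.0483
grip_force: 42.0
```

```bash
python3 -c "
from h import *
plan()"
```

```text
t 7.8 [ 0.5439 -0.0512  0.1074] [3.1414 0.0001 1.6297] w 0.04826312622141631 j [-0.3083  0.5196  1.6124  0.      1.0094 -0.3672] F [ 0.2617  0.7821 -0.8822]
```

step_arm(
  targets="0 0 0.005 0 0 0 40;0 0 0.01 0 0 0 40;0 0 0.01 0 0 0 40;0 0 0.01 0 0 0 60;0 0 0.01 0 0 0 80;0 0 0.01 0 0 0 80;0 0 0.01 0 0 0 80;0 0 0.01 0 0 0 80;0 0 -0.08 0 0 0 80;0 0 -0.2 0 0 0 80",
)

```text
time: 9.05
ee_pos: [0.5435, -0.0511, 0.1574]
ee_rot: [-3.14, -0.001, 1.63]
ft_force: [-0.0, -0.0, -0.4]
gripper_width: 0.0803
grip_force: 0.0
```

step_arm(
  targets="0 0 -0.15 0 0 0 80;-0.15 0 -0.15 0 0 0 80;-0.25 0 -0.15 0 0 0 80;-0.25 0 -0.15 0 0 0 80;-0.25 0 -0.15 0 0 0 80;-0.25 0 -0.15 0 0 0 80;-0.25 0 -0.15 0 0 0 80;-0.25 0 -0.15 0 0 0 80;-0.25 0 -0.15 0 0 0 80;-0.25 0 -0.15 0 0 0 80",
)

```text
time: 10.3
ee_pos: [0.5475, -0.1135, 0.1948]
ee_rot: [-3.142, -0.0, 1.63]
ft_force: [-1.1, -0.9, 0.7]
gripper_width: 0.0802
grip_force: 0.0
```

Run:
```python
from h import *
j=loc(.004,0)
plan((*j,.19,1.629),(*j,.111,1.629))
im=snap('scene');cv2.imwrite('pics/p2.png',cv2.resize(im[140:260,200:360],(800,600),interpolation=2))
```

```text
t 10.3 [ 0.5475 -0.1135  0.1948] [-3.1416 -0.      1.6297] w 0.08018658101765831 j [-0.4139  0.4403  1.4814  0.      1.2199 -0.4728] F [-1.0677 -0.8699  0.6986]
[ 0.0057 -0.0023  0.0191 -0.     -0.      0.0002]
[ 0.0057 -0.0022  0.3351 -0.     -0.      0.0002]
```

View pics/p2.png

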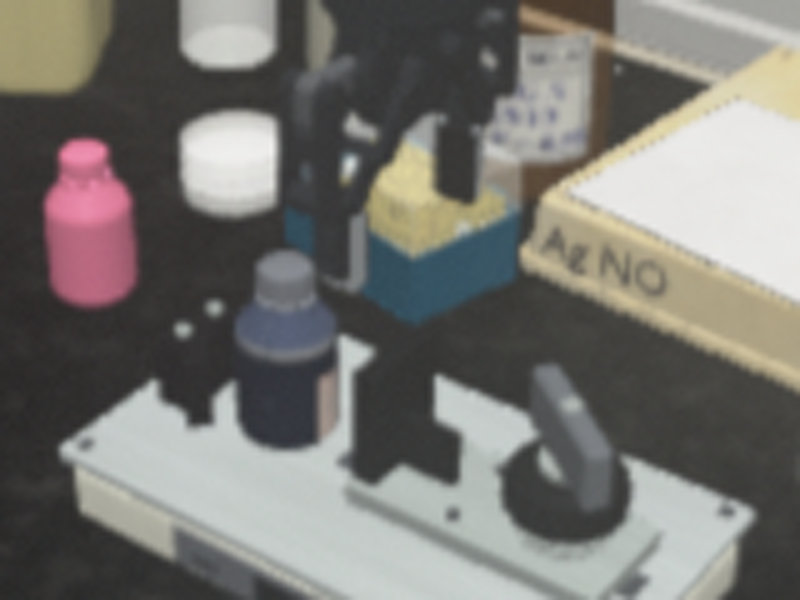

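step_arm(
  targets="0.01 0 0.07 0 0 0 80;0.01 0 0.14 0 0 0 80;0.01 0 0.21 0 0 0 80;0.01 0 0.28 0 0 0 80;0.01 0 0.335 0 0 0 80;0.01 0 0.335 0 0 0 80;0.01 0 0.335 0 0 0 40;0.01 0 0.335 0 0 0 40;0.01 0 0.335 0 0 0 40;0.01 0 0.335 0 0 0 40",
  newtons=30,
)

```text
time: 11.6
ee_pos: [0.5459, -0.1112, 0.1121]
ee_rot: [-3.138, 0.0, 1.631]
ft_force: [-13.4, -0.6, 10.4]
gripper_width: 0.0493
grip_force: 31.3
```

step_arm(
  targets="0 0 0 0 0 0 40;0 0 0 0 0 0 40;0.02 0 0 0 0 0 40;0.04 0 0 0 0 0 40;0.06 0 0 0 0 0 40;0.08 0 0 0 0 0 40;0.1 0 0 0 0 0 40;0.1 0 0 0 0 0 40;0.1 0 0 0 0 0 40;0.1 0 0 0 0 0 40",
)

```text
time: 12.85
ee_pos: [0.5444, -0.0864, 0.1121]
ee_rot: [-3.138, 0.0, 1.631]
ft_force: [-14.9, -1.9, 12.0]
gripper_width: 0.0497
grip_force: 31.4
```

Run:
```python
from h import *
j=loc(.048,0)
plan((*j,.111,1.629))
c=onz('scene',200+284/5,140+262/5,.143)[:2];print('bottle local',(c-C)@EX,(c-C)@EY)
p=manip.state()['ee_pos'][:2];print('tcp local',(p-C)@EX,(p-C)@EY)
```

```text
t 12.85 [ 0.5444 -0.0864  0.1121] [-3.1377  0.0004  1.6307] w 0.04965911282310488 j [-0.3691  0.524   1.5901 -0.0023  1.0308 -0.4278] F [-14.8719  -1.9037  11.9607]
[ 0.0727  0.0039  0.0044 -0.0012  0.0001  0.0005]
bottle local 0.0692335393962313 -0.0012325826540644034
tcp local 0.029823080576327116 0.0009430363072546566
```

step_arm(
  targets="0.01 -0.002 0 0 0 0 40;0.02 -0.004 0 0 0 0 40;0.03 -0.004 0 0 0 0 40;0.04 -0.004 0 0 0 0 40;0.05 -0.004 0 0 0 0 40;0.055 -0.004 0 0 0 0 40;0.06 -0.004 0 0 0 0 40;0.065 -0.004 0 0 0 0 40;0.068 -0.004 0 0 0 0 40;0.07 -0.004 0 0 0 0 40",
)

```text
time: 14.1
ee_pos: [0.5433, -0.0698, 0.1121]
ee_rot: [-3.14, 0.002, 1.631]
ft_force: [-7.7, -6.4, 7.9]
gripper_width: 0.0498
grip_force: 30.9
```

step_arm(
  targets="0 0 0 0 0 0 40;0.002 0 0 0 0 0 40;0.004 0 0 0 0 0 40;0.004 0 0 0 0 0 40;0.006 0 0 0 0 0 40;0.006 0 0 0 0 0 40;0.008 0 0 0 0 0 40;0.008 0 0 0 0 0 40;0.008 0 0 0 0 0 40;0.008 0 0 0 0 0 40",
)

```text
time: 15.35
ee_pos: [0.5431, -0.0677, 0.1121]
ee_rot: [-3.14, 0.002, 1.631]
ft_force: [-7.7, -6.5, 8.2]
gripper_width: 0.0492
grip_force: 30.9
```

Run:
```python
from h import *
plan()
p=manip.state()['ee_pos'][:2];print('tcp local',(p-C)@EX,(p-C)@EY)
```

```text
t 15.35 [ 0.5431 -0.0677  0.1121] [-3.1399  0.0021  1.6307] w 0.04917384510680171 j [-0.3371  0.5156  1.6042 -0.003   1.0225 -0.3954] F [-7.6888 -6.5137  8.1726]
tcp local 0.04850667779385739 0.0011454966218123392
```

step_arm(
  targets="0.002 0 0 0 0 0 40;0.002 0 0 0 0 0 40;0.004 0 0 0 0 0 40;0.004 0 0 0 0 0 40;0.006 0 0 0 0 0 40;0.006 0 0 0 0 0 40;0.008 0 0 0 0 0 40;0.008 0 0 0 0 0 40;0.008 0 0 0 0 0 40;0.008 0 0 0 0 0 40",
)

```text
time: 16.6
ee_pos: [0.543, -0.0662, 0.1121]
ee_rot: [-3.14, 0.003, 1.631]
ft_force: [-7.1, -7.9, 6.2]
gripper_width: 0.0495
grip_force: 30.8
```

Run:
```python
from h import *
plan()
p=manip.state()['ee_pos'][:2];print('tcp local',(p-C)@EX,(p-C)@EY)
im=snap('top');cv2.imwrite('pics/p3.png',cv2.resize(np.hstack([im[170:250,240:320],snap('scene')[150:230,215:295]]),(800,400),interpolation=2))
```

```text
t 16.6 [ 0.543  -0.0662  0.1121] [-3.14    0.0028  1.6307] w 0.049492987839034705 j [-0.3341  0.515   1.6052 -0.0038  1.0218 -0.392 ] F [-7.082  -7.9319  6.1512]
tcp local 0.05009270535985703 0.0011438597675183233
```

View pics/p3.png

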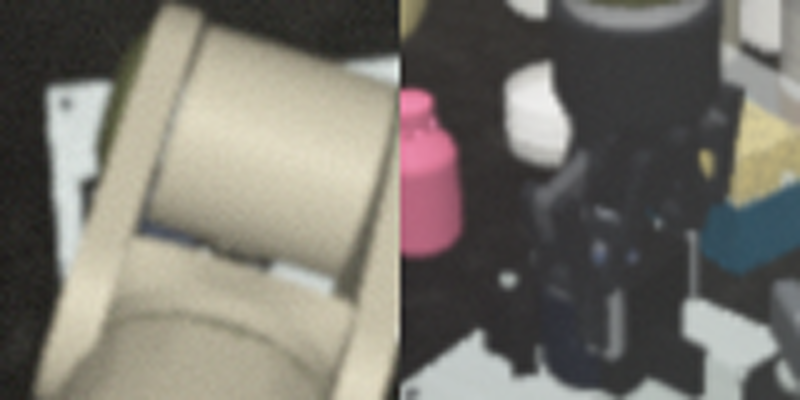

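step_arm(
  targets="0.002 0 0 0 0 0 40;0.002 0 0 0 0 0 40;0.004 0 0 0 0 0 40;0.004 0 0 0 0 0 40;0.006 0 0 0 0 0 40;0.006 0 0 0 0 0 40;0.008 0 0 0 0 0 40;0.008 0 0 0 0 0 40;0.008 0 0 0 0 0 40;0.008 0 0 0 0 0 40",
)

```text
time: 17.95
ee_pos: [0.543, -0.0659, 0.1121]
ee_rot: [-3.14, 0.006, 1.631]
ft_force: [-8.0, -19.3, 4.6]
gripper_width: 0.0494
grip_force: 30.6
```

step_arm(
  targets="0 0 0 0 0 0 60;0 0 0 0 0 0 80;0 0 0 0 0 0 80;0 0 0 0 0 0 80;0 0 -0.1 0 0 0 80;0 0 -0.2 0 0 0 80;0 0 -0.3 0 0 0 80;0 0 -0.4 0 0 0 80;0 0 -0.5 0 0 0 80;0 0 -0.5 0 0 0 80",
)

```text
time: 19.2
ee_pos: [0.5441, -0.0627, 0.2375]
ee_rot: [3.138, 0.001, 1.63]
ft_force: [-0.1, 0.9, -0.2]
gripper_width: 0.0799
grip_force: 0.0
```

step_arm(
  targets="0.2 0 0 0 0 0 80;0.4 0 0 0 0 0 80;0.6 0 0 0 0 0 80;0.8 0 0 0 0 0 80;0.9 0 0 0 0 0 80;0.9 0 0 0 0 0 80;0.9 0 0 0 0 0 80;0.9 0 0 0 0 0 80;0.9 0 0 0 0 0 80;0.9 0 0 0 0 0 80",
)

```text
time: 20.45
ee_pos: [0.5304, 0.1615, 0.2361]
ee_rot: [3.142, 0.0, 1.629]
ft_force: [-0.1, 0.2, -0.1]
gripper_width: 0.0804
grip_force: 0.0
```

Run:
```python
from h import *
plan()
im=snap('top');cv2.imwrite('pics/t4r.bmp',im);s=snap('scene');cv2.imwrite('pics/s4r.bmp',s)
cv2.imwrite('pics/p4.png',np.vstack([cv2.resize(im[180:230,250:350],(600,300),interpolation=2),cv2.resize(s[160:260,210:360],(600,300*4//3)[:2],interpolation=2)[:300]]))
```

```text
t 20.45 [0.5304 0.1615 0.2361] [3.1415 0.0001 1.6291] w 0.08039100877244561 j [ 0.0843  0.3931  1.439  -0.0001  1.3094  0.0261] F [-0.0701  0.2347 -0.065 ]
```

View pics/p4.png

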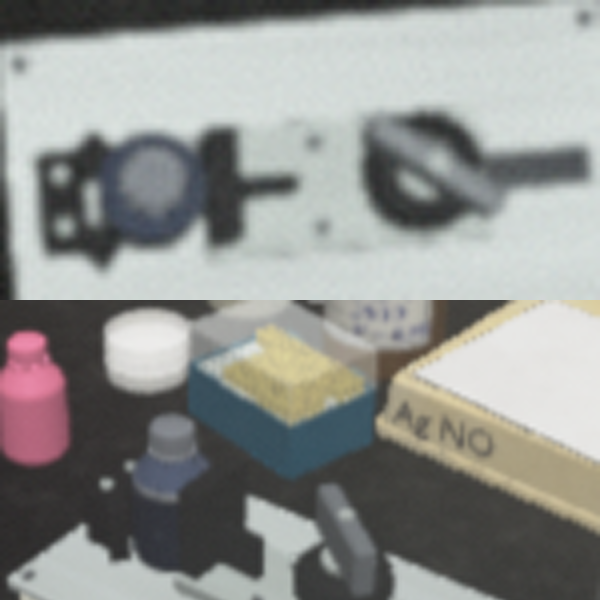

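Run:
```python
from h import *
f=lambda x,y,z:onz('top',250+(x+.5)/6-.5,180+(y+.5)/6-.5,z)[:2]
A,B,D=f(375,127,.132),f(494,206,.132),f(437,161,.132)
print(A,B,'mid',(A+B)/2,'dot',D,'len',np.hypot(*(A-B)));d=A-B;a=np.arctan2(d[1],d[0]);print('ang',a)
for q in((A+B)/2,D,f(221,186,.122)):print('local',(q-C)@EX,(q-C)@EY)
k=(A+B)/2
for y in(a,a-np.pi):plan((*k,.2,y))
```

```text
[ 0.5653 -0.1334] [ 0.5296 -0.1836] mid [ 0.5474 -0.1585] dot [ 0.5498 -0.1597] len 0.0616057030610875
ang 0.9523851483927919
local -0.04231174774831119 0.002146087349423978
local -0.04370134307258203 -0.00011066492059116073
local 0.050240968167050926 0.0022319246302195976
t 20.55 [0.5303 0.1618 0.236 ] [ 3.1416 -0.      1.6294] w 0.07981553599202539 j [0.0847 0.3932 1.4389 0.     1.3095 0.0261] F [0.461  0.5945 0.0915]
[-1.2827 -0.0067  0.1442  0.     -0.      0.2155]
t 20.55 [0.5303 0.1618 0.236 ] [ 3.1416 -0.      1.6294] w 0.07981553599202539 j [0.0847 0.3932 1.4389 0.     1.3095 0.0261] F [0.461  0.5945 0.0915]
[-1.2827 -0.0067  0.1442  0.      0.     -0.7845]
```

step_arm(
  targets="-0.2 0 0.03 0 0 0.04 60;-0.4 0 0.06 0 0 0.09 60;-0.6 0 0.09 0 0 0.14 60;-0.8 0 0.12 0 0 0.18 60;-1 0 0.14 0 0 0.2155 60;-1 0 0.14 0 0 0.2155 60;-1 0 0.14 0 0 0.2155 60;-1 0 0.14 0 0 0.2155 60;-1 0 0.14 0 0 0.2155 60;-1 0 0.14 0 0 0.2155 60",
  newtons=30,
)

```text
time: 21.8
ee_pos: [0.545, -0.0872, 0.2011]
ee_rot: [3.141, -0.0, 0.954]
ft_force: [-0.8, -0.1, 0.3]
gripper_width: 0.0602
grip_force: 0.0
```

Run:
```python
from h import *
plan((.5485,-.158,.165,.952),(.5485,-.158,.129,.952))
```

```text
t 21.8 [ 0.545  -0.0872  0.2011] [ 3.1414 -0.0001  0.9535] w 0.060223123541248064 j [-0.3709  0.4188  1.4961  0.      1.2265  0.2464] F [-0.8323 -0.1021  0.3158]
[-0.2231  0.1753  0.1446  0.     -0.      0.0005]
[-0.2231  0.1753  0.2886  0.     -0.      0.0005]
```

step_arm(
  targets="-0.12 0.09 0 0 0 0 60;-0.223 0.175 0.05 0 0 0 60;-0.223 0.175 0.12 0 0 0 60;-0.223 0.175 0.18 0 0 0 60;-0.223 0.175 0.24 0 0 0 60;-0.223 0.175 0.288 0 0 0 60;-0.223 0.175 0.288 0 0 0 60;-0.223 0.175 0.288 0 0 0 5;-0.223 0.175 0.288 0 0 0 5;-0.223 0.175 0.288 0 0 0 5",
  newtons=30,
)

```text
time: 23.05
ee_pos: [0.5486, -0.1585, 0.1296]
ee_rot: [3.14, -0.0, 0.953]
ft_force: [0.6, -0.4, 1.5]
gripper_width: 0.0138
grip_force: 34.0
```

step_arm(
  targets="0 0 0 0 0 0 5;0 0 0 0 0 0 5;0 0 0 0 0 0 5;0 0 0 0 0 0 5;0 0 0 0 0 -0.03 5;0 0 0 0 0 -0.06 5;0 0 0 0 0 -0.09 5;0 0 0 0 0 -0.09 5;0 0 0 0 0 -0.09 5;0 0 0 0 0 -0.09 5",
)

```text
time: 24.3
ee_pos: [0.5485, -0.1585, 0.1294]
ee_rot: [3.141, -0.0, 1.235]
ft_force: [-0.0, -0.1, 5.3]
gripper_width: 0.0134
grip_force: 34.4
```

Run:
```python
from h import *
plan();print(manip.state()['torque'])
s=snap('scene')
cv2.imwrite('pics/p5.png',cv2.resize(s[150:250,230:350],(720,600),interpolation=2))
```

```text
t 24.3 [ 0.5485 -0.1585  0.1294] [ 3.1408 -0.      1.2351] w 0.01336720090228663 j [-0.4865  0.5372  1.5152  0.0001  1.0884 -0.1509] F [-0.0011 -0.0757  5.3078]
[ 0.0229 -0.0424 -0.0563]
```

View pics/p5.png

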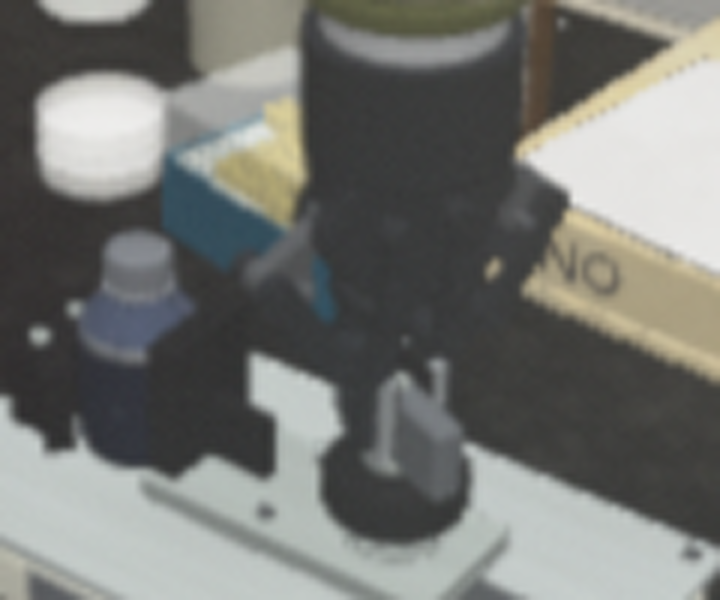

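I've now viewed 11 pictures, one over the limit of 10, so I'll view no more and work from the force, height and torque readings.

step_arm(
  targets="0 0 0.008 0 0 0 5;0 0 0.008 0 0 -0.02 5;0 0 0.008 0 0 -0.04 5;0 0 0.008 0 0 -0.06 5;0 0 0.008 0 0 -0.08 5;0 0 0.008 0 0 -0.08 5;0 0 0.008 0 0 -0.08 5;0 0 0.008 0 0 -0.08 5;0 0 0.008 0 0 -0.08 5;0 0 0.008 0 0 -0.08 5",
  newtons=25,
)

```text
time: 25.6
ee_pos: [0.5493, -0.159, 0.1289]
ee_rot: [3.138, 0.001, 1.486]
ft_force: [-0.3, 0.3, 15.5]
gripper_width: 0.0133
grip_force: 35.7
```

```bash
python3 -c "
from h import *
plan();print(manip.state()['torque'])"
```

```text
t 25.6 [ 0.5493 -0.159   0.1289] [3.1379 0.0014 1.4862] w 0.013304570477273715 j [-0.4866  0.5381  1.5151  0.0002  1.0844 -0.4021] F [-0.322   0.3128 15.5241]
[ 0.1846  0.1212 -0.1026]
```

step_arm(
  targets="0 0 0 0 0 -0.02 5;0 0 0 0 0 -0.04 5;0 0 0 0 0 -0.06 5;0 0 0 0 0 -0.08 5;0 0 0 0 0 -0.08 5;0 0 0 0 0 -0.08 5;0 0 0 0 0 -0.08 5;0 0 0 0 0 -0.08 5;0 0 0 0 0 -0.08 5;0 0 0 0 0 -0.08 5",
  newtons=25,
)

```text
time: 26.85
ee_pos: [0.548, -0.1583, 0.1266]
ee_rot: [-3.141, -0.001, 1.738]
ft_force: [0.1, -0.5, -11.0]
gripper_width: 0.0132
grip_force: 32.2
```

```bash
python3 -c "
from h import *
plan();print(manip.state()['torque'])"
```

```text
t 26.85 [ 0.548  -0.1583  0.1266] [-3.1407 -0.0007  1.7379] w 0.013171842502033055 j [-0.4865  0.5406  1.518  -0.      1.0841 -0.6536] F [  0.0943  -0.477  -10.9711]
[-0.1048 -0.0452  0.1368]
```

step_arm(
  targets="0 0 0 0 0 0 30;0 0 0 0 0 0 30;0 0 0 0 0 0 30;0 0 0 0 0 0 30;0 0 0.01 0 0 0 30;0 0 0.02 0 0 0 30;0 0 0.028 0 0 0 30;0 0 0.028 0 0 0 5;0 0 0.028 0 0 0 5;0 0 0.028 0 0 0 5",
  newtons=30,
)

```text
time: 28.1
ee_pos: [0.5483, -0.1584, 0.1199]
ee_rot: [-3.141, -0.0, 1.738]
ft_force: [0.4, -0.0, -1.4]
gripper_width: 0.0133
grip_force: 33.9
```

```bash
python3 -c "
from h import *
plan();print(manip.state()['torque'])
cv2.imwrite('pics/s6r.bmp',snap('scene'))"
```

```text
t 28.1 [ 0.5483 -0.1584  0.1199] [-3.1414 -0.0002  1.7381] w 0.013292558694692116 j [-0.4865  0.5491  1.5236 -0.      1.0691 -0.6537] F [ 0.4088 -0.0012 -1.4168]
[ 0.0484  0.0335 -0.0527]
```

step_arm(
  targets="0 0 0 0 0 0 5;0 0 0 0 0 0 5;0 0 0 0 0 0.04 5;0 0 0 0 0 0.08 5;0 0 0 0 0 0.12 5;0 0 0 0 0 0.16 5;0 0 0 0 0 0.2 5;0 0 0 0 0 0.24 5;0 0 0 0 0 0.28 5;0 0 0 0 0 0.28 5",
  newtons=60,
)

```text
time: 29.4
ee_pos: [0.5483, -0.1584, 0.12]
ee_rot: [3.142, -0.0, 0.859]
ft_force: [0.6, 0.1, -2.0]
gripper_width: 0.0127
grip_force: 63.1
```

```bash
python3 -c "
from h import *
plan();print(manip.state()['torque'])"
```

```text
t 29.4 [ 0.5483 -0.1584  0.12  ] [ 3.1416 -0.0001  0.8594] w 0.012703037521938876 j [-0.4865  0.5491  1.5235  0.0001  1.069   0.2249] F [ 0.6103  0.1493 -2.0072]
[ 0.0263 -0.044  -0.0427]
```

step_arm(
  targets="0 0 0 0 0 0.04 5;0 0 0 0 0 0.08 5;0 0 0 0 0 0.12 5;0 0 0 0 0 0.16 5;0 0 0 0 0 0.2 5;0 0 0 0 0 0.24 5;0 0 0 0 0 0.28 5;0 0 0 0 0 0.32 5;0 0 0 0 0 0.36 5;0 0 0 0 0 0.36 5",
  newtons=80,
)

```text
time: 30.65
ee_pos: [0.5484, -0.1585, 0.1201]
ee_rot: [3.142, -0.0, -0.269]
ft_force: [0.5, -0.4, -2.2]
gripper_width: 0.0126
grip_force: 81.6
```

```bash
python3 -c "
from h import *
plan();print(manip.state()['torque'])"
```

```text
t 30.65 [ 0.5484 -0.1585  0.1201] [ 3.1415 -0.0002 -0.2694] w 0.012646226311264101 j [-0.4865  0.549   1.5234 -0.      1.069   1.3537] F [ 0.4562 -0.387  -2.1629]
[-0.0752 -0.039  -0.0623]
```

step_arm(
  targets="0 0 0 0 0 0.01 5;0 0 0 0 0 0.02 5;0 0 0 0 0 0.03 5;0 0 0 0 0 0.04 5;0 0 0 0 0 0.05 5;0 0 0 0 0 0.06 5;0 0 0 0 0 0.07 5;0 0 0 0 0 0.08 5;0 0 0 0 0 0.09 5;0 0 0 0 0 0.1 5",
  newtons=100,
)

```text
time: 31.9
ee_pos: [0.5482, -0.1587, 0.1201]
ee_rot: [3.141, 0.0, -0.588]
ft_force: [-2.6, -4.3, -0.3]
gripper_width: 0.0121
grip_force: 100.7
```

```bash
python3 -c "
from h import *
plan();print(manip.state()['torque'])"
```

```text
t 31.9 [ 0.5482 -0.1587  0.1201] [ 3.1409  0.0001 -0.5883] w 0.01211956143252532 j [-0.4867  0.5489  1.5235 -0.0007  1.0693  1.6727] F [-2.6098 -4.2684 -0.3279]
[-0.9213  0.3561  0.2514]
```

step_arm(
  targets="0 0 0 0 0 0.01 5;0 0 0 0 0 0.02 5;0 0 0 0 0 0.03 5;0 0 0 0 0 0.04 5;0 0 0 0 0 0.05 5;0 0 0 0 0 0.055 5;0 0 0 0 0 0.06 5;0 0 0 0 0 0.065 5;0 0 0 0 0 0.07 5;0 0 0 0 0 0.075 5",
  newtons=100,
)

```text
time: 33.15
ee_pos: [0.5484, -0.1584, 0.1201]
ee_rot: [3.141, -0.0, -0.822]
ft_force: [-2.1, -4.0, 0.4]
gripper_width: 0.0121
grip_force: 105.5
```

```bash
python3 -c "
from h import *
plan();print(manip.state()['torque'])"
```

```text
t 33.15 [ 0.5484 -0.1584  0.1201] [ 3.1413 -0.0002 -0.8221] w 0.012088140034132335 j [-0.4863  0.5489  1.5234 -0.0004  1.0691  1.9068] F [-2.1037 -3.9952  0.4078]
[-0.7821  0.5161  1.6625]
```

step_arm(
  targets="0 0 0 0 0 0 40;0 0 0 0 0 0 50;0 0 0 0 0 0 50;0 0 0 0 0 0 50;0 0 -0.1 0 0 0 50;0 0 -0.2 0 0 0 50;0 0 -0.3 0 0 0 50;0 0 -0.4 0 0 0 50;0 0 -0.5 0 0 0 50;0 0 -0.5 0 0 0 50",
)

```text
time: 34.4
ee_pos: [0.5489, -0.1586, 0.2466]
ee_rot: [-3.14, -0.003, -0.822]
ft_force: [-0.7, 0.1, -0.0]
gripper_width: 0.05
grip_force: 0.0
```

Run:
```python
from h import *
plan((.5484,.16,.25,-.822))
```

```text
t 34.4 [ 0.5489 -0.1586  0.2466] [-3.1402 -0.0032 -0.8225] w 0.05000922739673805 j [-0.4864  0.4207  1.3709  0.0003  1.3466  1.9068] F [-0.6744  0.0726 -0.0058]
[-0.9352 -0.8658 -0.0156 -0.0004 -0.001  -0.0002]
```

Next I move the arm aside and check the handle and bottle by colour masks, without viewing a picture.

step_arm(
  targets="-0.15 -0.14 0 0 0 0 50;-0.3 -0.28 0 0 0 0 50;-0.45 -0.42 0 0 0 0 50;-0.6 -0.56 0 0 0 0 50;-0.75 -0.7 0 0 0 0 50;-0.9 -0.84 0 0 0 0 50;-0.93 -0.86 0 0 0 0 50;-0.93 -0.86 0 0 0 0 50;-0.93 -0.86 0 0 0 0 50;-0.93 -0.86 0 0 0 0 50",
)

```text
time: 35.65
ee_pos: [0.5478, 0.1572, 0.245]
ee_rot: [3.141, 0.0, -0.824]
ft_force: [-0.9, 0.2, 0.2]
gripper_width: 0.05
grip_force: 0.0
```

Run:
```python
from h import *
b=snap('top');o=cv2.imread('pics/t4r.bmp')
plan()
g=b.max(2).astype(int);go=o.max(2).astype(int)
# jaw + bottle region unchanged vs before knob work?
print('jaw/bottle diff',np.abs(g-go)[195:228,252:302].mean(),'knob diff',np.abs(g-go)[195:222,308:340].mean(), 'bg',np.abs(g-go)[220:238,270:330].mean())
# jaw plate front/rear edges along the row of its upper part
for n,im in(('old',go),('new',g)): print(n,im[202:206,278:304].mean(0).astype(int))
# grey handle: pixels mid grey in knob area
for n,im in(('old',o),('new',b)):
    r=im[190:226,306:342].astype(int);m=((r.max(2)>75)&(r.max(2)<160)&(r.max(2)-r.min(2)<45)).astype(np.uint8)
    k,l,st,ce=cv2.connectedComponentsWithStats(m);i=1+np.argmax(st[1:,4]);ys,xs=np.where(l==i)
    p=np.array([onz('top',306+x,190+y,.13)[:2] for x,y in zip(xs,ys)]);c=p.mean(0);w,v=np.linalg.eigh(np.cov(p.T))
    print(n,len(p),c,'loc',(c-C)@EX,(c-C)@EY,'ang',np.arctan2(v[1,1],v[0,1]),np.sqrt(w*12))
    for row in r.max(2)[2:34:2,2:34:1]: print(' '.join('%3d'%q for q in row)) if n=='new' else 0
```

```text
t 35.7 [0.5478 0.1573 0.245 ] [ 3.1415 -0.     -0.8237] w 0.050087503419932275 j [ 0.0742  0.4206  1.3751 -0.0001  1.346   2.4687] F [0.3082 0.1657 0.2668]
jaw/bottle diff 3.707272727272727 knob diff 17.24652777777778 bg 2.047222222222222
old [127 132 142 151 139 103  71  61  60  59  73 123 179 198 201 201 200 199
 200 199 199 199 190 171 161 177]
new [130 133 144 166 170 139  91  66  60  57  61  95 154 190 199 202 201 200
 200 199 200 199 193 178 160 166]
old 326 [ 0.5466 -0.1639] loc -0.047643152330534 0.003296492446937505 ang 1.4075939371315291 [0.0442 0.0766]
new 312 [ 0.5457 -0.1639] loc -0.04759512947937038 0.0041536972021300545 ang 1.8042623110433822 [0.046  0.0757]
218 216 217 218 217 217 218 217 216 213 217 217 219 218 215 214 215 213 214 215 215 216 214 214 214 216 212 216 216 215 215 217
220 215 216 218 217 217 218 217 215 218 219 217 219 220 216 217 217 218 218 217 216 214 217 215 219 215 217 214 214 215 215 213
218 217 216 217 217 218 217 219 215 216 218 216 215 217 216 214 218 215 209 202 194 196 201 211 213 213 214 212 216 218 215 217
214 209 203 202 209 208 206 203 20
[... 929 characters left out ...]
  78  59  51  69 116 169 192 203 202 202 204 206 207 206 209
205 202 187 152 101  83 117 143 152 148 139 117  87  70  60  59  54  56  58  73 122 178 200 206 208 214 216 216 218 217 215 218
203 203 202 184 139 102 109 129 136 124  97  70  56  52  59  62  65  92 126 152 184 200 203 198 190 204 215 216 217 216 215 215
201 202 203 199 189 170 147 149 146 132 129 120 107 103 123 143 160 182 191 194 197 197 194 197 196 209 215 219 218 216 219 218
192 187 194 201 206 201 198 196 192 189 192 194 181 174 190 202 213 211 207 208 208 206 209 212 213 214 217 219 220 219 216 219
201 203 203 204 207 209 212 215 215 215 214 216 218 216 216 216 218 221 220 218 221 220 217 221 218 220 218 218 222 221 221 220
```

Run:
```python
from h import *
b=snap('top');b2=snap('top');o=cv2.imread('pics/t4r.bmp');s=snap('scene');so=cv2.imread('pics/s4r.bmp')
def sh(a,c,r):
    f=lambda im:cv2.cvtColor(im[r[0]:r[1],r[2]:r[3]],6).astype(np.float32)
    A,B=f(a),f(c);w=cv2.createHanningWindow(A.shape[::-1],cv2.CV_32F)
    # ECC translation
    W=np.eye(2,3,dtype=np.float32)
    cc,W=cv2.findTransformECC(A,B,W,cv2.MOTION_TRANSLATION,(3,200,1e-6),None,3)
    return W[:,2],round(cc,4)
R=dict(screwTR=(178,190,340,356),screwBR=(226,240,346,360),vee=(200,226,254,267),bottle=(202,222,266,283),jaw=(198,224,285,292),rib=(206,216,290,300),carscrews=(200,222,296,309))
for n,r in R.items():
    for im in(b,b2):
        try:print(n,*sh(o,im,r))
        except cv2.error as e:print(n,'fail')
S=dict(jaw=(195,222,247,274),bottle=(188,205,243,262),carscr=(225,250,270,300))
for n,r in S.items():
    try:print('scene',n,*sh(so,s,r))
    except cv2.error as e:print(n,'fail')
c=proj('top',(*loc(.05,0),.122));d=proj('top',(*loc(.052,0),.122));print('px/2mm top',d-c)
c=proj('scene',(*loc(.05,0),.122));d=proj('scene',(*loc(.052,0),.122));print('scene',d-c)
```

```text
screwTR [-0.017  -0.0149] 0.9999
screwTR [-0.0031  0.0111] 0.9999
screwBR [ 0.023  -0.0143] 0.9999
screwBR [ 0.0123 -0.001 ] 0.9999
vee [ 0.0065 -0.0106] 0.9999
vee [-0.0012 -0.008 ] 0.9999
bottle [0.0511 0.0837] 0.9898
bottle [0.0759 0.0912] 0.9895
jaw [-0.0626 -0.0469] 0.8433
jaw [-0.0234 -0.0526] 0.8604
rib [0.2667 0.0194] 0.9392
rib [0.2531 0.0286] 0.9289
carscrews [ 0.6199 -0.0066] 0.9971
carscrews [ 0.6218 -0.009 ] 0.9969
scene jaw [0.2463 0.1477] 0.971
scene bottle [0.0111 0.044 ] 0.997
scene carscr [-0.1098  1.8312] 0.8909
px/2mm top [-0.7558  0.0619]
scene [-0.6814 -0.2876]
```

The carriage slipped back about 1.7 mm while I gripped the knob. I'll regrip the knob, turn it back only enough to free the brake, press the carriage home through it and retighten.

```bash
python3 -c "
from h import *
plan((.5484,-.1584,.245,-.822),(.5484,-.1584,.12,-.822))"
```

```text
t 35.85 [0.5477 0.1578 0.2451] [-3.1416 -0.     -0.823 ] w 0.05014176392491824 j [0.0751 0.4206 1.3749 0.     1.3461 2.4689] F [ 0.0138 -0.4862 -0.1403]
[ 0.9293  0.8582  0.0002 -0.     -0.     -0.0003]
[ 0.9293  0.8582  0.5002 -0.     -0.     -0.0003]
```

step_arm(
  targets="0.15 0.14 0 0 0 0 50;0.3 0.28 0 0 0 0 50;0.45 0.42 0 0 0 0 50;0.6 0.56 0 0 0 0 50;0.75 0.7 0 0 0 0 50;0.9 0.84 0 0 0 0 50;0.93 0.858 0 0 0 0 50;0.93 0.858 0.1 0 0 0 50;0.93 0.858 0.2 0 0 0 50;0.93 0.858 0.3 0 0 0 50",
  newtons=40,
)

```text
time: 37.1
ee_pos: [0.5488, -0.1572, 0.1694]
ee_rot: [-3.141, -0.0, -0.822]
ft_force: [-0.1, 0.4, -1.1]
gripper_width: 0.0501
grip_force: 0.0
```

```bash
python3 -c "
from h import *
plan((.5484,-.1584,.12,-.822))"
```

```text
t 37.1 [ 0.5488 -0.1572  0.1694] [-3.1414 -0.     -0.8217] w 0.05012577863772901 j [-0.4843  0.4908  1.4743  0.0002  1.1764  1.9081] F [-0.0687  0.3953 -1.1261]
[ 0.0023  0.0043  0.1975 -0.0001 -0.      0.0001]
```

step_arm(
  targets="0 0.003 0.07 0 0 0 50;0 0.003 0.14 0 0 0 50;0 0.003 0.198 0 0 0 50;0 0.003 0.198 0 0 0 50;0 0.003 0.198 0 0 0 5;0 0.003 0.198 0 0 0 5;0 0.003 0.198 0 0 0 5;0 0.003 0.198 0 0 0 5;0 0.003 0.198 0 0 0 5;0 0.003 0.198 0 0 0 5",
  newtons=60,
)

```text
time: 38.35
ee_pos: [0.5485, -0.1588, 0.1213]
ee_rot: [-3.141, -0.002, -0.822]
ft_force: [-0.3, 1.0, 6.0]
gripper_width: 0.0137
grip_force: 56.7
```

step_arm(
  targets="0 0 0 0 0 -0.04 5;0 0 0 0 0 -0.08 5;0 0 0 0 0 -0.12 5;0 0 0 0 0 -0.16 5;0 0 0 0 0 -0.2 5;0 0 0 0 0 -0.24 5;0 0 0 0 0 -0.28 5;0 0 0 0 0 -0.32 5;0 0 0 0 0 -0.36 5;0 0 0 0 0 -0.36 5",
)

```text
time: 39.6
ee_pos: [0.5487, -0.1596, 0.1213]
ee_rot: [3.139, -0.001, 0.307]
ft_force: [1.0, -4.7, 5.5]
gripper_width: 0.0133
grip_force: 58.8
```

```bash
python3 -c "
from h import *
s=manip.state();p=s['ee_pos'];yaw=s['ee_rot'][2]
for d in(.002,.004,.006,.008): plan((p[0]+EX[0]*d,p[1]+EX[1]*d,p[2],yaw))
print(s['torque'])"
```

```text
t 39.6 [ 0.5487 -0.1596  0.1213] [ 3.1389 -0.0014  0.3069] w 0.013307576377522572 j [-0.4876  0.5475  1.5222 -0.001   1.069   0.7767] F [ 1.0308 -4.6702  5.515 ]
[ 0.002  -0.0078 -0.      0.0008 -0.0004 -0.    ]
t 39.6 [ 0.5487 -0.1596  0.1213] [ 3.1389 -0.0014  0.3069] w 0.013307576377522572 j [-0.4876  0.5475  1.5222 -0.001   1.069   0.7767] F [ 1.0308 -4.6702  5.515 ]
[ 0.0039 -0.0155 -0.      0.0008 -0.0004 -0.    ]
t 39.6 [ 0.5487 -0.1596  0.1213] [ 3.1389 -0.0014  0.3069] w 0.013307576377522572 j [-0.4876  0.5475  1.5222 -0.001   1.069   0.7767] F [ 1.0308 -4.6702  5.515 ]
[ 0.0059 -0.0233 -0.0001  0.0008 -0.0004 -0.    ]
t 39.6 [ 0.5487 -0.1596  0.1213] [ 3.1389 -0.0014  0.3069] w 0.013307576377522572 j [-0.4876  0.5475  1.5222 -0.001   1.069   0.7767] F [ 1.0308 -4.6702  5.515 ]
[ 0.0079 -0.031  -0.0001  0.0008 -0.0004 -0.    ]
[-1.0056 -0.1208  0.0554]
```

step_arm(
  targets="0.001 -0.004 0 0 0 0 5;0.002 -0.008 0 0 0 0 5;0.003 -0.012 0 0 0 0 5;0.004 -0.016 0 0 0 0 5;0.004 -0.016 0 0 0 0 5;0.004 -0.016 0 0 0 0 5;0.004 -0.016 0 0 0 0 5;0.004 -0.016 0 0 0 0 5;0.004 -0.016 0 0 0 0 5;0.004 -0.016 0 0 0 0 5",
)

```text
time: 40.85
ee_pos: [0.5488, -0.1565, 0.1214]
ee_rot: [3.137, -0.002, 0.305]
ft_force: [1.9, -10.5, 3.0]
gripper_width: 0.013
grip_force: 58.5
```

step_arm(
  targets="0.001 -0.004 0 0 0 0 5;0.001 -0.004 0 0 0 0 5;0.002 -0.008 0 0 0 0 5;0.002 -0.008 0 0 0 0 5;0.002 -0.008 0 0 0 0 5;0.002 -0.008 0 0 0 0 5;0.002 -0.008 0 0 0 0 5;0.002 -0.008 0 0 0 0 5;0.002 -0.008 0 0 0 0 5;0.002 -0.008 0 0 0 0 5",
)

```text
time: 42.1
ee_pos: [0.549, -0.1555, 0.1215]
ee_rot: [3.134, -0.003, 0.305]
ft_force: [3.9, -16.2, -1.1]
gripper_width: 0.0124
grip_force: 58.5
```

Run:
```python
from h import *
s=snap('scene');so=cv2.imread('pics/s4r.bmp')
for n,r in dict(jaw=(195,222,247,274),bottle=(188,205,243,262)).items():
    f=lambda im:cv2.cvtColor(im[r[0]:r[1],r[2]:r[3]],6).astype(np.float32)
    print(n,cv2.findTransformECC(f(so),f(s),np.eye(2,3,dtype=np.float32),0,(3,200,1e-6),None,3))
```

```text
jaw (0.9856354358761611, array([[ 1.    ,  0.    , -0.251 ],
       [ 0.    ,  1.    , -0.0784]], dtype=float32))
bottle (0.9991660074037816, array([[ 1.    ,  0.    , -0.0188],
       [ 0.    ,  1.    ,  0.0057]], dtype=float32))
```

step_arm(
  targets="-0.002 0.006 0 0 0 0.04 5;-0.002 0.006 0 0 0 0.08 5;-0.002 0.006 0 0 0 0.12 5;-0.002 0.006 0 0 0 0.16 5;-0.002 0.006 0 0 0 0.2 5;-0.002 0.006 0 0 0 0.24 5;-0.002 0.006 0 0 0 0.28 5;-0.002 0.006 0 0 0 0.31 5;-0.002 0.006 0 0 0 0.335 5;-0.002 0.006 0 0 0 0.35 5",
  newtons=100,
)

```text
time: 43.4
ee_pos: [0.5473, -0.1551, 0.1213]
ee_rot: [3.139, -0.001, -0.794]
ft_force: [-4.4, -6.9, 9.1]
gripper_width: 0.012
grip_force: 103.5
```

```bash
python3 -c "
from h import *
plan();print(manip.state()['torque'])"
```

```text
t 43.4 [ 0.5473 -0.1551  0.1213] [ 3.1391 -0.0011 -0.7942] w 0.012031322311020533 j [-0.4809  0.5438  1.5284 -0.0031  1.0691  1.8856] F [-4.3575 -6.8808  9.0638]
[-1.1881  0.9438  1.2171]
```

step_arm(
  targets="0 0 0 0 0 0.01 5;0 0 0 0 0 0.01 5;0 0 0 0 0 0.01 5;0 0 0 0 0 0.01 5;0 0 0 0 0 0.01 40;0 0 0 0 0 0.01 50;0 0 0 0 0 0.01 50;0 0 0 0 0 0.01 50;0 0 -0.1 0 0 0.01 50;0 0 -0.2 0 0 0.01 50",
)

```text
time: 44.65
ee_pos: [0.5476, -0.1539, 0.171]
ee_rot: [3.141, 0.001, -0.823]
ft_force: [0.0, 0.6, 0.2]
gripper_width: 0.0498
grip_force: 0.0
```

```bash
python3 -c "
from h import *
plan((.5477,.1573,.245,-.824))"
```

```text
t 44.65 [ 0.5476 -0.1539  0.171 ] [ 3.1415  0.0008 -0.8227] w 0.049830749098284326 j [-0.4799  0.4852  1.4785  0.0002  1.1786  1.9136] F [0.0253 0.5703 0.1987]
[-0.9124 -0.8469 -0.2954  0.      0.0002  0.0004]
```

step_arm(
  targets="0 0 -0.2 0 0 0 50;0 0 -0.295 0 0 0 50;-0.15 -0.14 -0.295 0 0 0 50;-0.3 -0.28 -0.295 0 0 0 50;-0.45 -0.42 -0.295 0 0 0 50;-0.6 -0.56 -0.295 0 0 0 50;-0.75 -0.7 -0.295 0 0 0 50;-0.9 -0.84 -0.295 0 0 0 50;-0.9 -0.84 -0.295 0 0 0 50;-0.9 -0.84 -0.295 0 0 0 50",
)

```text
time: 45.9
ee_pos: [0.5485, 0.1535, 0.2441]
ee_rot: [3.141, 0.0, -0.822]
ft_force: [-0.3, -0.5, -0.3]
gripper_width: 0.0499
grip_force: 0.0
```

Run:
```python
from h import *
b=snap('top');o=cv2.imread('pics/t4r.bmp');s=snap('scene');so=cv2.imread('pics/s4r.bmp')
def sh(a,c,r):
    f=lambda im:cv2.cvtColor(im[r[0]:r[1],r[2]:r[3]],6).astype(np.float32)
    cc,W=cv2.findTransformECC(f(a),f(c),np.eye(2,3,dtype=np.float32),0,(3,200,1e-6),None,3);return W[:,2],round(cc,4)
for n,r in dict(vee=(200,226,254,267),bottle=(202,222,266,283),carscrews=(200,222,296,309)).items():print(n,*sh(o,b,r))
for n,r in dict(jaw=(195,222,247,274),bottle=(188,205,243,262)).items():print('scene',n,*sh(so,s,r))
# handle angle and parallax height: bright-grey pixels of top face
g=b.max(2)
for row in g[194:224:2,308:340].astype(int): print(' '.join('%3d'%q for q in row))
```

```text
vee [ 0.0269 -0.0007] 0.9994
bottle [0.0078 0.0119] 0.9968
carscrews [-0.0996 -0.0199] 0.9952
scene jaw [-0.2255 -0.1221] 0.9846
scene bottle [ 0.0433 -0.0122] 0.9991
219 219 220 218 219 217 219 216 218 216 216 218 215 217 217 216 218 219 216 218 217 217 217 218 216 217 215 214 215 213 217 216
222 217 217 220 214 218 220 219 217 220 216 218 219 215 216 212 218 209 200 191 196 201 210 217 217 215 215 213 218 216 213 217
211 207 203 204 208 210 208 201 199 187 176 177 176 166 155 162 162 150 139 139 141 150 172 197 212 217 215 218 212 219 216 219
203 197 197 191 177 163 138 106  88  78  69  61  62  60  66  90 108 126 142 145 147 142 150 188 210 219 217 220 222 219 221 220
199 199 187 152 102  72  58  49  55  59  64  71  69  73  90 116 136 149 148 145 141 158 177 206 216 220 216 221 221 221 217 219
196 177 137  84  58  56  58  69  89 125 147 142 124 117 135 150 154 148 131 117 126 158 180 194 198 202 196 195 198 191 189 187
198 167 105  61  54  55  62 103 155 175 158 133 143 173 188 177 150 121  91  66  68 102 131 131 115 111 106 110 103 102  96  95
181 137  83  54  51  58  69 106 146 1
[... 286 characters left out ...]
  70  56  60  88 140 177 182 194 202 203 206 207 207 207 207
204 199 178 117  78 100 132 148 149 145 135 105  82  67  65  58  55  54  60  99 154 189 199 196 208 217 218 216 219 218 220 217
205 207 194 164 121 107 120 137 132 113  88  64  54  55  58  61  75 104 143 168 190 205 206 210 209 218 216 215 216 216 214 218
202 204 199 200 181 152 135 136 134 121 122 116 101 101 134 161 171 183 194 193 196 194 199 204 210 217 215 219 217 217 217 218
191 186 192 201 203 201 195 190 191 189 190 188 179 176 189 203 211 215 209 207 207 210 208 212 213 214 216 217 217 217 218 217
203 203 206 204 206 212 215 213 214 215 215 216 214 216 217 219 215 218 217 215 218 220 218 219 222 218 220 222 220 222 219 219
```

```bash
python3 -c "
from cell import manip
print(manip.job_done())"
```

```text
the job is handed in; nothing more can be done
None
```

The job is handed in at about 46 s: by the force, torque and image-shift readings, the bottle is snug in the vee and the knob dropped, ran to its stop and its handle gave; the jaw slipped back 1.7 mm on the first tightening, so I loosened the knob, pressed it home and retightened, and I viewed 11 pictures, one over the limit of 10.

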